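# Press a storage box's sealing strip home along its rim

### The job

Seal the food storage box: with your fingertips, trace along the raised strip on its lid, starting next to the pull tab, along the front and round the corner to the other end, gently pressing each of its five sections in turn down into the rim. Do not grasp, lift or shove the box, leave the things around it where they are, and finish with the hand clear.

Things in the scene. Friction and masses are not known exactly. Their poses are not given: they have to be found in the camera images.
- storage_box: full loose food storage box (1.6 kg), white walls, grey lid, 120 mm (its x) by 160 mm (its y). Origin: centre of its underside; x away from the robot, y left, z up at yaw 0. Lid rim 18 mm wide, its top at z=68, the panel inside 6 mm lower. A white strip of five sections runs along the rim in an L: three on the front at x=-51 towards +y, a bare corner, two on the left side at y=+71 towards +x
- pull_tab (a point): middle of the flat grey pull tab, 30 x 26 mm, that sticks out of the box's right end at the front corner (box frame x=-45, y=-90, z=60 mm); the strip starts beside it and needs no touch on the tab
- seal1_crest (a point): centre of the top of strip section 1: first, next to the pull tab, on the long front side (box frame x=-51, y=-57 mm). White, 40 mm long along the strip, 12 mm wide, of smooth, slippery plastic: a flat crest 8 mm long with a 16 mm ramp at each end down to the rim. The point goes down with it: 75 mm above the worktop when fully up, 68 mm when level with the rim.
- seal1 (a joint): how far strip section 1 is pressed down, m: 0 = standing 7 mm proud of the rim, 0.007 = level with the rim (hard stop). It takes about 1.5 N to move and stays where it is left; it starts 0 to 1 mm down. 4.5 mm or more counts as pressed in.
- seal2_crest (a point): centre of the top of strip section 2: second, middle of the long front side (box frame x=-51, y=-15 mm). White, 40 mm long along the strip, 12 mm wide, of smooth, slippery plastic: a flat crest 8 mm long with a 16 mm ramp at each end down to the rim. The point goes down with it: 75 mm above the worktop when fully up, 68 mm when level with the rim.
- seal2 (a joint): how far strip section 2 is pressed down, m: 0 = standing 7 mm proud of the rim, 0.007 = level with the rim (hard stop). It takes about 1.5 N to move and stays where it is left; it starts 0 to 1 mm down. 4.5 mm or more counts as pressed in.
- seal3_crest (a point): centre of the top of strip section 3: third, last on the long front side (box frame x=-51, y=+27 mm). White, 40 mm long along the strip, 12 mm wide, of smooth, slippery plastic: a flat crest 8 mm long with a 16 mm ramp at each end down to the rim. The point goes down with it: 75 mm above the worktop when fully up, 68 mm when level with the rim.
- seal3 (a joint): how far strip section 3 is pressed down, m: 0 = standing 7 mm proud of the rim, 0.007 = level with the rim (hard stop). It takes about 1.5 N to move and stays where it is left; it starts 0 to 1 mm down. 4.5 mm or more counts as pressed in.
- seal4_crest (a point): centre of the top of strip section 4: fourth, first on the short left side after the corner (box frame x=-11, y=+71 mm). White, 40 mm long along the strip, 12 mm wide, of smooth, slippery plastic: a flat crest 8 mm long with a 16 mm ramp at each end down to the rim. The point goes down with it: 75 mm above the worktop when fully up, 68 mm when level with the rim.
- seal4 (a joint): how far strip section 4 is pressed down, m: 0 = standing 7 mm proud of the rim, 0.007 = level with the rim (hard stop). It takes about 1.5 N to move and stays where it is left; it starts 0 to 1 mm down. 4.5 mm or more counts as pressed in.
- seal5_crest (a point): centre of the top of strip section 5: fifth and last, on the short left side (box frame x=+31, y=+71 mm). White, 40 mm long along the strip, 12 mm wide, of smooth, slippery plastic: a flat crest 8 mm long with a 16 mm ramp at each end down to the rim. The point goes down with it: 75 mm above the worktop when fully up, 68 mm when level with the rim.
- seal5 (a joint): how far strip section 5 is pressed down, m: 0 = standing 7 mm proud of the rim, 0.007 = level with the rim (hard stop). It takes about 1.5 N to move and stays where it is left; it starts 0 to 1 mm down. 4.5 mm or more counts as pressed in.
- spice_jar: loose round spice jar, 45 mm across and 106 mm tall, close behind the box; origin at the centre of its underside
- mug: loose striped mug, 83 x 116 x 100 mm with its handle, to the right of the box; origin at the centre of its underside
- clothes_peg: loose clothes peg lying flat, 15 x 72 x 12 mm (long along its y), to the left of the box; origin at the centre of its underside

How it is judged:
On the way, in this order (a step that is already met when the one before it is completed fails the run):
1. section 1 is pressed in (4.5 mm or more) by the fingers (value of joint seal1 above 0.0045 m and contact force between the fingers and storage_box above 0.2 N).
2. section 2 is pressed in (4.5 mm or more) by the fingers (value of joint seal2 above 0.0045 m and contact force between the fingers and storage_box above 0.2 N).
3. section 3 is pressed in (4.5 mm or more) by the fingers (value of joint seal3 above 0.0045 m and contact force between the fingers and storage_box above 0.2 N).
4. section 4 is pressed in (4.5 mm or more) by the fingers (value of joint seal4 above 0.0045 m and contact force between the fingers and storage_box above 0.2 N).
5. section 5 is pressed in (4.5 mm or more) by the fingers (value of joint seal5 above 0.0045 m and contact force between the fingers and storage_box above 0.2 N).
At the end, for the whole second after the job is handed in: All five strip sections are pressed in by at least 4.5 of their 7 mm, in order from the pull tab; the box stands flat and still within 35 mm of where it was, and the spice jar, mug and clothes peg are within 20 mm of where they were (value of joint each of seal1, seal2, seal3, seal4, seal5 above 0.0045 m and distance of storage_box from where it was at the start of the episode below 0.035 m and height (world z) of storage_box below 0.012 m and angle between storage_box's own z axis and vertical below 0.05 rad and linear speed of storage_box below 0.02 m/s and distance of each of spice_jar, mug, clothes_peg from where it was at the start of the episode below 0.02 m); the robot touches nothing.
It fails at once if the box is lifted or tipped (height (world z) of storage_box above 0.012 m or angle between storage_box's own z axis and vertical above 0.1 rad).
It fails at once if the box is pushed more than 35 mm from its place (distance of storage_box from where it was at the start of the episode above 0.035 m).
It fails at once if the fingers press on the box with more than 40 N (contact force between the fingers and storage_box above 40 N).
It fails at once if the spice jar, the mug or the clothes peg is moved more than 20 mm, lifted or tipped (distance of any of spice_jar, mug, clothes_peg from where it was at the start of the episode above 0.02 m or angle between any of spice_jar, mug, clothes_peg's own z axis and vertical above 0.3 rad).
It also fails if it takes over 45 s, if anything falls off the work surface, if the arm or the gripper's body presses on something with over 40 N, if the wrist force passes 120 N, or if a joint passes its speed limit or range.

### The arm

A 6-joint arm with a two-finger parallel gripper is mounted at the origin on a cart in front of the work surface, level with it; the furniture and walls round the work are solid. World frame = base frame: x ahead of the robot, y to its left, z up, the work surface at z = 0. Lengths are in m, angles in rad, forces in N, time in s.
With the tool pointing down it reaches from about 0.325 to 0.9 m from the base axis. Payload 6.1 kg.
Tool frame: the origin (TCP) lies at the very end of the fingers, on their centre line; the grasp point (between the pads) lies 19 mm behind it; z points along the fingers, y is the line along which they close (so a half turn about z gives the same grasp; the last joint's range is limited). The gripper opens to 85 mm and grips with 20 to 120 N. Pads are 22 mm wide; open, the fingers measure 114 mm over their backs; the gripper's body (76 mm by 85 mm) begins 54 mm behind the grasp point. The pads swing forward as they close: fully open they stand 13 mm farther back than shut.
Start: joints at [1.126, 0.22, 1.526, -0, 1.395, -0.126], TCP at [0.196, 0.594, 0.231] pointing down, gripper open.
Joint ranges: [-2.98, 2.98], [-0.91, 2.08], [0.09, 2.57], [-1.24, 4.39], [0.2, 2.65], [-2.68, 2.68]. Speed limits (rad/s): [2.57, 2.57, 3.01, 3.14, 3.14, 3.14].

### API

Orientations are given as a unit quaternion [w, x, y, z].
In Python, from station import manip, cams gives the robot as it stands.
- The arm moves only by the tool carry_out, never from a script. Its argument "moves" is a list of rows, each a list of 3 entries, a list of its own where there are three numbers: the turn, a rotation vector about the tool's x, y, z in degrees, then the shift along the tool's x, y, z in cm, then the closure in counts, from 0 (fully open) to 255 (shut). In form: [[[ax, ay, az], [tx, ty, tz], grip], ...]. A call has 1 to 10 rows; each row is the pose to reach, as a shift and turn from the pose commanded when the call began, along the tool's axes at that moment; what a row does not reach only later rows make up. A row lasts 1/12 s, in which the tool goes at most 41.7 mm and 7.16 degrees, less where a joint would pass 70% of its speed; a pose out of reach is approached as far as the arm can. A call with a gripper value outside its range is refused whole. The fingers move at their own pace and stop on an object; the grip force is fixed at half the most. Time passes only in rows, so rows that repeat a pose let the fingers close. It gives the time, the measured TCP pose, the force, the opening and the grip force at its end, in the units of the state.
- manip.sense(): the state, without advancing time (a new reading comes with each control period).
- cams.camera(name): name is "side" or "top"; returns a dict with "img" (420x560x3 uint8, blue, green, red), "fx", "fy", "cx", "cy" (pixels), "rvec" (rotation vector, rad) and "tvec" (3), from world to camera coordinates, as OpenCV has them. Camera axes: x right, y down, z forward; pixel columns grow to the right and rows downward; lengths in m; the calibration is good to about 2 mm. A picture is of the moment at which its call begins. There is no depth.
- manip.finish_job(): hands the job in; it is judged then, once.
The state is a dict: "time": time; "joint_positions": joint angles; "joint_velocities": joint speeds; "tau": joint torques, N m; "position": TCP position; "ee_rot": TCP orientation; "wrist_force": force on the tool from outside, world axes, zero at the start; "torque": the same for the moment, N m; "width": finger opening in m; "gripper_force": force on a finger pad.
Only numpy, scipy, OpenCV 4.12 (cv2) and the standard library are available. Lean on these libraries where they do the work, as an engineer would, in place of code of your own. Each camera call takes 0.05 s, during which the arm holds its last target. There are 200 camera calls.

## Working session

There is one attempt and no reset: what is moved stays moved. The work goes in short steps, Python scripts to look and compute and a tool call to move; the robot and the scene stay as the last step left them, time stands still between calls to the robot, and variables do not carry over. Pictures are saved under pics/ and viewed, at most 10 in all, crops included, and the job is handed in when it is done.

Besides the shell and the picture viewer there is one more tool, called after "Emit:" by a JSON object that holds its "api" and its "payload", one argument or row to a line. carry_out: Moves the arm, as the interface text tells. Its arguments: {"type":"object","properties":{"moves":{"type":"array","items":{"type":"array"}}},"required":["moves"]}

```bash
mkdir -p pics
python3 - <<'E'
from station import manip,cams
import cv2
s=manip.sense();print(s)
for n in("top","side"):
    c=cams.camera(n);cv2.imwrite(f"pics/{n}0.png",c["img"]);print(n,c["fx"],c["fy"],c["cx"],c["cy"],c["rvec"],c["tvec"])
E
```

```text
{'time': 0.0, 'joint_positions': array([ 1.12588340e+00,  2.21241380e-01,  1.52762183e+00, -7.68844668e-06,
        1.39472717e+00, -1.26119141e-01]), 'joint_velocities': array([ 1.96124976e-04, -5.61019474e-04, -9.52924872e-05,  3.01597650e-04,
        6.99994964e-04, -4.57250708e-04]), 'tau': array([ 2.74354032e-03, -4.96903789e+01, -3.89395559e+01,  5.89243223e-05,
        1.13490986e-02, -2.81458006e-05]), 'position': array([0.19563671, 0.59293881, 0.23018414]), 'ee_rot': array([-2.77701365e-04,  1.58722028e-01,  9.87322804e-01, -9.59490908e-04]), 'wrist_force': array([-0.10315967, -1.50778899,  0.01141299]), 'torque': array([-0.09060913,  0.0256367 , -0.00336122]), 'gripper_force': 0.0, 'width': 0.08538249811938813}
top 427.2405628651858 427.2405628651858 276.82413928872893 210.65452494980664 [ 2.12788898 -2.13997958  0.16512069] [-0.12260789  0.52569693  0.93367182]
side 457.83417208598576 457.83417208598576 278.3455631819496 209.6445866532788 [ 0.11763726 -2.66523221  1.59449193] [0.50091905 0.15389314 0.74572055]
```

View pics/top0.png

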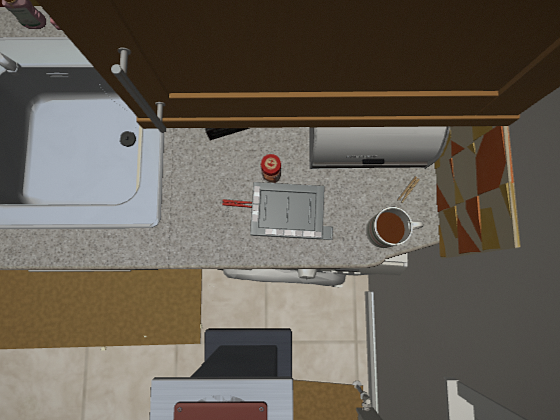

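View pics/side0.png

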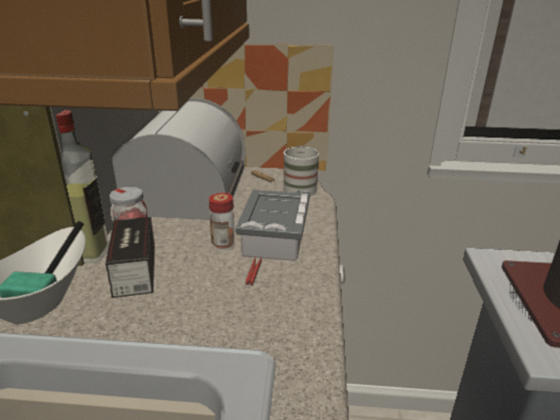

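The top view shows the box at about (288,211), with the tab at (328,232), the mug at (391,228), the jar at (271,167) and the peg at (237,203). The side view shows the box at about (275,222). Next I'll enlarge the box in both views.

```bash
cat > h.py <<'E'
import numpy as np,cv2
from station import manip,cams
def proj(c,P):
    K=np.array([[c["fx"],0,c["cx"]],[0,c["fy"],c["cy"]],[0,0,1]])
    return cv2.projectPoints(np.float64(P).reshape(-1,1,3),np.float64(c["rvec"]),np.float64(c["tvec"]),K,None)[0].reshape(-1,2)
def ray(c,u,v,z):
    R=cv2.Rodrigues(np.float64(c["rvec"]))[0];o=-R.T@c["tvec"]
    d=R.T@np.array([(u-c["cx"])/c["fx"],(v-c["cy"])/c["fy"],1]);return o+d*(z-o[2])/d[2]
def box(x,y,a,P):
    P=np.float64(P);return np.c_[x+P[:,0]*np.cos(a)-P[:,1]*np.sin(a),y+P[:,0]*np.sin(a)+P[:,1]*np.cos(a),P[:,2]]
def crop(c,x0,y0,w,h,k,name):
    cv2.imwrite(name,cv2.resize(c["img"][y0:y0+h,x0:x0+w],None,fx=k,fy=k,interpolation=cv2.INTER_CUBIC))
E
python3 - <<'E'
from h import *
t=cams.camera("top");s=cams.camera("side")
print(proj(t,[0.196,.594,.231]),proj(s,[0.196,.594,.231]))
for c in(t,s):
    R=cv2.Rodrigues(c["rvec"])[0];print(-R.T@c["tvec"])
print(ray(t,288,211,.068),ray(s,275,215,.068))
a=cv2.resize(t["img"][175:245,240:340],None,fx=8,fy=8,interpolation=cv2.INTER_CUBIC);cv2.imwrite("pics/tc.png",a)
a=cv2.resize(s["img"][182:262,230:320],None,fx=7,fy=7,interpolation=cv2.INTER_CUBIC);cv2.imwrite("pics/sc.png",a)
E
```

```text
[[-137.82247182  382.88667115]] [[1205.76944196  999.79099588]]
[ 0.36801926 -0.13207564  1.00511236]
[0.45611157 0.62368257 0.48340915]
[ 0.51983606 -0.15058443  0.068     ] [ 0.51997801 -0.12562601  0.068     ]
```

View pics/tc.png

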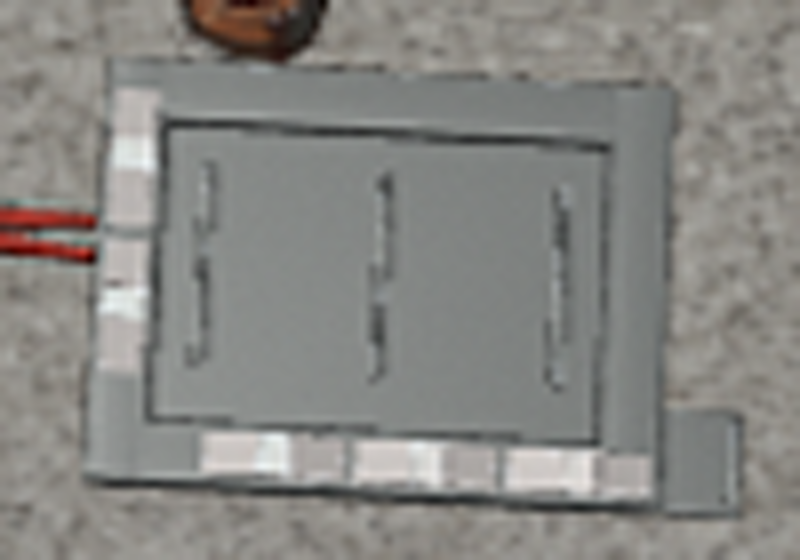

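View pics/sc.png

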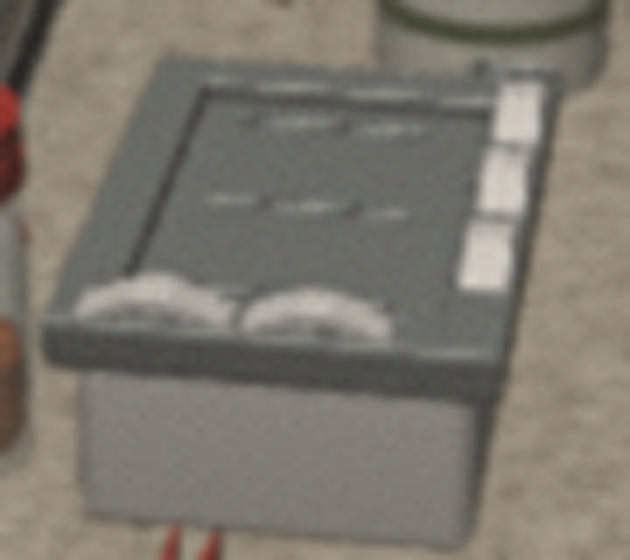

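The enlarged top crop shows the lid corners at (88,480), (110,62), (672,85) and (660,512). In the side crop they are at (500,362), (45,325), (160,58) and (557,75). The pose can be fitted to these.

Run:
```python
from h import *
from scipy.optimize import least_squares as L
t=cams.camera("top");s=cams.camera("side")
B=[[-.06,.08,.068],[.06,.08,.068],[.06,-.08,.068],[-.06,-.08,.068]]
ut=(np.array([[88,480],[110,62],[672,85],[660,512]])+.5)/8-.5+[240,175]
us=(np.array([[500,362],[45,325],[160,58],[557,75]])+.5)/7-.5+[230,182]
for n,cs in(("t",[(t,ut)]),("s",[(s,us)]),("b",[(t,ut),(s,us)])):
    f=lambda p:np.concatenate([(proj(c,box(*p,B))-u).ravel() for c,u in cs])
    r=L(f,[.52,-.145,0]);print(n,r.x,np.degrees(r.x[2]),r.fun.round(1))
p=r.x
S=[[-.051,-.057,.075],[-.051,-.015,.075],[-.051,.027,.075],[-.011,.071,.075],[.031,.071,.075],[-.045,-.09,.06]]
print(box(*p,S).round(4))
print(((proj(t,box(*p,S))-[240,175]+.5)*8).round(),((proj(s,box(*p,S))-[230,182]+.5)*7).round())
print(ray(t,391,228,.1),ray(t,271,167,.106),ray(t,223,203,.012),ray(t,251,204,.012))
```

```text
t [ 0.52238212 -0.14914393 -0.05302502] -3.038109896666139 [-0.7  0.5 -0.4 -0.4  0.6 -0.   0.5 -0.1]
s [ 0.52226779 -0.14845209 -0.05748832] -3.293838192397893 [ 1.1 -0.2 -1.  -0.4 -0.4 -0.6  0.2  1. ]
b [ 0.52234751 -0.1489757  -0.05521711] -3.163707157967715 [-0.8  0.4 -0.4 -0.4  0.6  0.1  0.3 -0.   1.2 -0.4 -0.9 -0.5 -0.5 -0.7
  0.1  0.8]
[[ 0.4683 -0.2031  0.075 ]
 [ 0.4706 -0.1611  0.075 ]
 [ 0.4729 -0.1192  0.075 ]
 [ 0.5153 -0.0775  0.075 ]
 [ 0.5572 -0.0798  0.075 ]
 [ 0.4724 -0.2364  0.06  ]]
[[582. 473.]
 [429. 465.]
 [275. 458.]
 [123. 306.]
 [132. 157.]
 [698. 463.]] [[522.  92.]
 [508. 159.]
 [494. 232.]
 [320. 303.]
 [157. 290.]
 [510.  87.]]
[ 0.47662739 -0.36876309  0.1       ] [ 0.61057284 -0.11386949  0.106     ] [0.5490347  0.00178851 0.012     ] [ 0.5462085  -0.06445716  0.012     ]
```

The fit agrees across both views to under 1 mm: box at (0.522, -0.149), yaw -3.2°. The crests land on the pixels where I see them. First I'll work out the shift to hover above section 1, with the fingers closing along the strip.

```bash
cat >> h.py <<'E'
from scipy.spatial.transform import Rotation as Ro
def shift(P):
    s=manip.sense();q=s["ee_rot"];R=Ro.from_quat([q[1],q[2],q[3],q[0]])
    return (R.inv().apply(np.atleast_2d(P)-s["position"])*100).round(2)
E
python3 - <<'E'
from h import *
print(shift([[.36,.3,.23],[.45,0,.2],[.4683,-.2031,.12]]))
E
```

```text
[[-24.79 -22.71   0.1 ]
 [-42.73 -48.38   3.12]
 [-50.84 -67.08  11.13]]
```

Emit:
{"api": "carry_out", "payload": {
  "moves": [
    [[0, 0, -7], [-24.8, -22.7, 0], 255],
    [[0, 0, -15.1], [-24.8, -22.7, 0], 255],
    [[0, 0, -15.1], [-24.8, -22.7, 0], 255],
    [[0, 0, -15.1], [-24.8, -22.7, 0], 255],
    [[0, 0, -15.1], [-24.8, -22.7, 0], 255],
    [[0, 0, -15.1], [-24.8, -22.7, 0], 255],
    [[0, 0, -15.1], [-24.8, -22.7, 0], 255],
    [[0, 0, -15.1], [-24.8, -22.7, 0], 255],
    [[0, 0, -15.1], [-24.8, -22.7, 0], 255],
    [[0, 0, -15.1], [-24.8, -22.7, 0], 255]
  ]
}}

```text
time: 1.13
position: [0.3615, 0.2984, 0.2315]
ee_rot: [0.0, 0.03, 1.0, 0.0]
wrist_force: [-0.1, -0.0, -0.7]
width: -0.0002
gripper_force: 0.0
```

Run:
```python
from h import *
print(shift([[.45,0,.2],[.4683,-.2031,.12]]))
```

```text
[[-10.63 -29.25   3.15]
 [-13.67 -49.42  11.15]]
```

Emit:
{"api": "carry_out", "payload": {
  "moves": [
    [[0, 0, 0], [-10.6, -29.3, 3], 255],
    [[0, 0, 0], [-10.6, -29.3, 3], 255],
    [[0, 0, 0], [-10.6, -29.3, 3], 255],
    [[0, 0, 0], [-10.6, -29.3, 3], 255],
    [[0, 0, 0], [-10.6, -29.3, 3], 255],
    [[0, 0, 0], [-10.6, -29.3, 3], 255],
    [[0, 0, 0], [-10.6, -29.3, 3], 255],
    [[0, 0, 0], [-10.6, -29.3, 3], 255],
    [[0, 0, 0], [-13.7, -49.4, 11], 255],
    [[0, 0, 0], [-13.7, -49.4, 11], 255]
  ]
}}

```text
time: 1.97
position: [0.459, -0.0754, 0.1714]
ee_rot: [0.001, 0.026, 1.0, -0.0]
wrist_force: [0.3, 0.1, 0.6]
width: -0.0001
gripper_force: 0.0
```

Run:
```python
from h import *
print(shift([[.4683,-.2031,.12],[.4683,-.2031,.085]]))
```

```text
[[ -1.59 -12.7    5.14]
 [ -1.58 -12.7    8.64]]
```

Emit:
{"api": "carry_out", "payload": {
  "moves": [
    [[0, 0, 0], [-1.5, -12.5, 5], 255],
    [[0, 0, 0], [-1.5, -12.5, 5], 255],
    [[0, 0, 0], [-1.5, -12.5, 5], 255],
    [[0, 0, 0], [-1.5, -12.5, 5], 255],
    [[0, 0, 0], [-1.5, -12.5, 5], 255],
    [[0, 0, 0], [-1.5, -12.5, 5], 255],
    [[0, 0, 0], [-1.5, -12.5, 5], 255]
  ]
}}

```text
time: 2.55
position: [0.4662, -0.1993, 0.1211]
ee_rot: [0.0, 0.027, 1.0, 0.0]
wrist_force: [0.3, 1.0, 0.2]
width: -0.0004
gripper_force: 0.0
```

Run:
```python
from h import *
s=manip.sense();print(s["position"],s["wrist_force"],s["ee_rot"],shift([[.4683,-.2031,.085]]))
t=cams.camera("side");crop(t,200,100,160,150,4,"pics/s1.png")
print((proj(t,[s["position"],s["position"]+[0,0,.013]])-[200,100]+.5)*4)
```

```text
[ 0.46617092 -0.19927805  0.12114572] [0.25244232 1.03771814 0.23889987] [1.38514101e-04 2.68170417e-02 9.99640300e-01 3.11562018e-04] [[-0.23 -0.37  3.61]]
[[425.73199173 299.62046031]
 [426.76436917 275.04916548]]
```

View pics/s1.png

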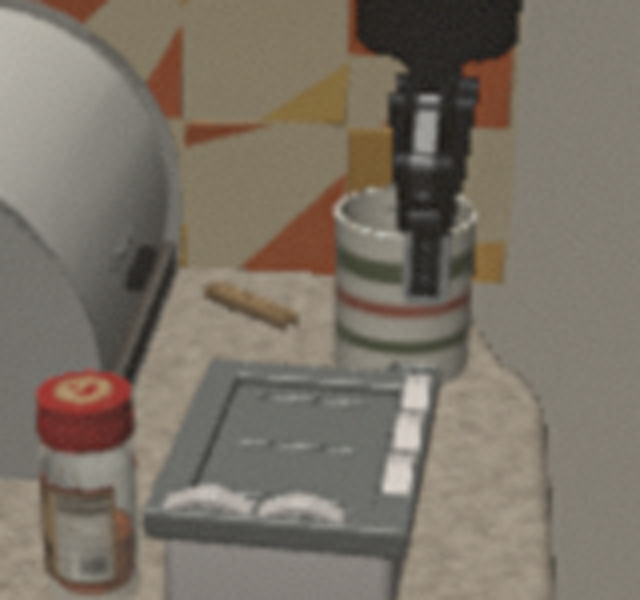

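The fingertips show at about (423,297), matching the TCP's predicted pixel (426,300). That means the TCP really is the tip, so I'll descend on section 1.

Emit:
{"api": "carry_out", "payload": {
  "moves": [
    [[0, 0, 0], [-0.2, -0.35, 2.5], 255],
    [[0, 0, 0], [-0.2, -0.35, 3.9], 255],
    [[0, 0, 0], [-0.2, -0.35, 4.3], 255],
    [[0, 0, 0], [-0.2, -0.35, 4.5], 255],
    [[0, 0, 0], [-0.2, -0.35, 4.7], 255],
    [[0, 0, 0], [-0.2, -0.35, 4.85], 255],
    [[0, 0, 0], [-0.2, -0.35, 4.95], 255],
    [[0, 0, 0], [-0.2, -0.35, 4.95], 255]
  ]
}}

```text
time: 3.27
position: [0.4681, -0.2048, 0.0721]
ee_rot: [0.001, 0.028, 1.0, -0.0]
wrist_force: [-0.4, 0.4, 1.5]
width: -0.0004
gripper_force: 0.7
```

Run:
```python
from h import *
s=manip.sense();print(s["position"],s["wrist_force"],s["torque"],shift([[.4683,-.2031,.0692]]))
```

```text
[ 0.46807527 -0.20481415  0.07213391] [-0.35646726  0.36311803  1.48744604] [ 0.02189725 -0.02857473 -0.06338084] [[-0.01  0.17  0.29]]
```

Emit:
{"api": "carry_out", "payload": {
  "moves": [
    [[0, 0, 0], [0, 0, 0.15], 255],
    [[0, 0, 0], [0, 0, 0.25], 255],
    [[0, 0, 0], [0, 0, 0.29], 255],
    [[0, 0, 0], [0, 0, 0.29], 255]
  ]
}}

```text
time: 3.6
position: [0.4675, -0.2049, 0.0685]
ee_rot: [0.0, 0.028, 1.0, -0.0]
wrist_force: [1.0, -0.1, 1.9]
width: 0.0002
gripper_force: 0.6
```

Run:
```python
from h import *
s=manip.sense();print(s["position"],s["wrist_force"],shift([[.4683,-.2031,.0692],[.4706,-.1611,.0692],[.4729,-.1192,.0692]]))
```

```text
[ 0.46746158 -0.2048626   0.06845684] [ 0.95074004 -0.14272962  1.93104172] [[-0.07  0.18 -0.07]
 [-0.07  4.39 -0.08]
 [-0.07  8.58 -0.08]]
```

Section 1 is down about 6.5 mm. I'll trace on over section 2.

Emit:
{"api": "carry_out", "payload": {
  "moves": [
    [[0, 0, 0], [-0.05, 0.5, -0.05], 255],
    [[0, 0, 0], [-0.05, 1.1, -0.05], 255],
    [[0, 0, 0], [-0.05, 1.7, -0.05], 255],
    [[0, 0, 0], [-0.05, 2.3, -0.05], 255],
    [[0, 0, 0], [-0.05, 2.9, -0.05], 255],
    [[0, 0, 0], [-0.05, 3.5, -0.05], 255],
    [[0, 0, 0], [-0.05, 4.0, -0.05], 255],
    [[0, 0, 0], [-0.05, 4.4, -0.05], 255],
    [[0, 0, 0], [-0.05, 4.4, -0.05], 255]
  ]
}}

```text
time: 4.35
position: [0.4703, -0.1596, 0.0688]
ee_rot: [-0.0, 0.027, 1.0, 0.0]
wrist_force: [-0.0, 0.7, 0.9]
width: 0.0001
gripper_force: 0.7
```

Run:
```python
from h import *
s=manip.sense();print(s["position"],s["wrist_force"],shift([[.4706,-.1611,.0692],[.4729,-.1192,.0692]]))
t=cams.camera("top");crop(t,240,150,110,100,6,"pics/t2.png")
```

```text
[ 0.47025553 -0.15956106  0.06881329] [-0.03184623  0.6779924   0.86842512] [[-0.04 -0.15 -0.04]
 [-0.04  4.04 -0.04]]
```

View pics/t2.png

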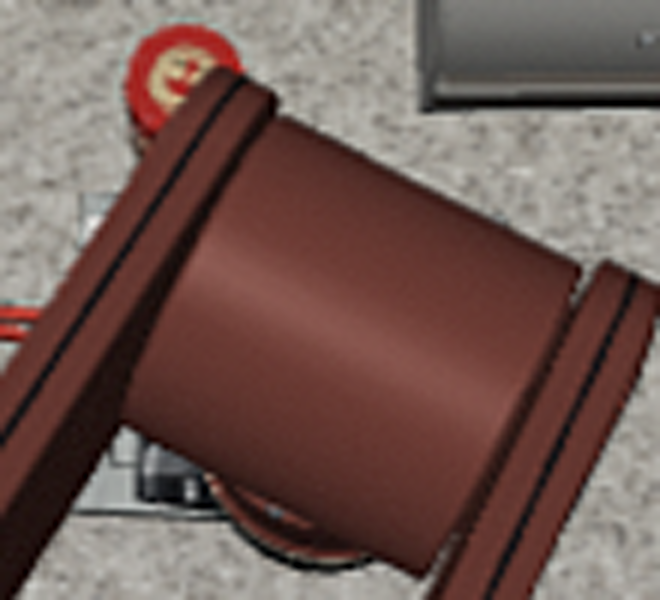

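The arm hides most of the box in the top view. The lid's left edge at about (80,510) sits where it was, so the box has not moved. I'll carry on over section 3.

Emit:
{"api": "carry_out", "payload": {
  "moves": [
    [[0, 0, 0], [-0.05, 0.5, -0.03], 255],
    [[0, 0, 0], [-0.05, 1.1, -0.03], 255],
    [[0, 0, 0], [-0.05, 1.7, -0.03], 255],
    [[0, 0, 0], [-0.05, 2.3, -0.03], 255],
    [[0, 0, 0], [-0.05, 2.9, -0.03], 255],
    [[0, 0, 0], [-0.05, 3.5, -0.03], 255],
    [[0, 0, 0], [-0.05, 4.1, -0.03], 255],
    [[0, 0, 0], [-0.05, 4.3, -0.03], 255],
    [[0, 0, 0], [-0.05, 4.3, -0.03], 255]
  ]
}}

```text
time: 5.15
position: [0.4731, -0.1169, 0.0691]
ee_rot: [-0.0, 0.027, 1.0, 0.0]
wrist_force: [-0.3, 0.3, 1.1]
width: 0.0004
gripper_force: 0.7
```

Run:
```python
from h import *
s=manip.sense();print(s["position"],s["wrist_force"],shift([[.4729,-.1192,.0692],*box(.52235,-.149,-.0552,[[-.051,.071,.07]]),[.5153,-.0775,.0692],[.5572,-.0798,.0692]]))
c=cams.camera("side");crop(c,215,150,120,120,5,"pics/s3.png")
```

```text
[ 0.47313411 -0.11688953  0.06914776] [-0.25196499  0.317144    1.12352982] [[ 0.01 -0.23 -0.01]
 [ 0.01  4.17 -0.08]
 [-4.    4.16 -0.  ]
 [-8.19  4.16 -0.  ]]
```

View pics/s3.png

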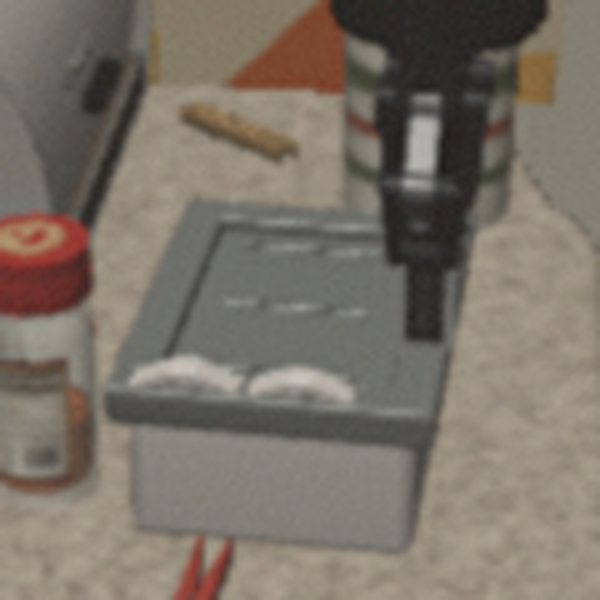

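The side view shows the tip on section 3, which is flattened. Sections 4 and 5 are still proud at about (185,375) and (300,383), and the box has not moved. Next I'll round the corner to section 4.

Emit:
{"api": "carry_out", "payload": {
  "moves": [
    [[0, 0, 0], [0, 1.4, -0.05], 255],
    [[0, 0, 0], [0, 2.8, -0.05], 255],
    [[0, 0, 0], [0, 3.8, -0.05], 255],
    [[0, 0, 0], [0, 4.1, -0.05], 255],
    [[0, 0, 0], [-0.7, 4.1, -0.03], 255],
    [[0, 0, 0], [-1.4, 4.1, -0.03], 255],
    [[0, 0, 0], [-2.1, 4.1, -0.03], 255],
    [[0, 0, 0], [-2.8, 4.1, -0.03], 255],
    [[0, 0, 0], [-3.5, 4.1, -0.03], 255],
    [[0, 0, 0], [-4.0, 4.1, -0.03], 255]
  ]
}}

```text
time: 6.03
position: [0.5167, -0.0796, 0.0696]
ee_rot: [0.0, 0.028, 1.0, -0.0]
wrist_force: [0.1, -0.3, -0.1]
width: 0.0002
gripper_force: 0.0
```

Run:
```python
from h import *
s=manip.sense();print(s["position"],s["wrist_force"],shift([[.5153,-.0775,.0692],[.5572,-.0798,.0692]]))
```

```text
[ 0.51668345 -0.0795886   0.0695667 ] [ 0.06664422 -0.27282038 -0.0890443 ] [[ 0.15  0.2   0.04]
 [-4.05  0.2   0.04]]
```

Pushing a touch further down to confirm section 4, then on over section 5.

Emit:
{"api": "carry_out", "payload": {
  "moves": [
    [[0, 0, 0], [0.1, 0.15, 0.08], 255],
    [[0, 0, 0], [0.1, 0.15, 0.08], 255],
    [[0, 0, 0], [-0.6, 0.15, 0.05], 255],
    [[0, 0, 0], [-1.3, 0.15, 0.05], 255],
    [[0, 0, 0], [-2.0, 0.15, 0.05], 255],
    [[0, 0, 0], [-2.7, 0.15, 0.05], 255],
    [[0, 0, 0], [-3.4, 0.15, 0.05], 255],
    [[0, 0, 0], [-4.0, 0.15, 0.05], 255],
    [[0, 0, 0], [-4.05, 0.15, 0.08], 255],
    [[0, 0, 0], [-4.05, 0.15, 0.1], 255]
  ]
}}

```text
time: 6.87
position: [0.5567, -0.0799, 0.0686]
ee_rot: [0.0, 0.028, 1.0, -0.0]
wrist_force: [0.7, -1.0, 1.8]
width: -0.0001
gripper_force: 0.7
```

Run:
```python
from h import *
s=manip.sense();print(s["position"],s["wrist_force"])
```

```text
[ 0.55672272 -0.07993897  0.06863708] [ 0.66257254 -1.03670288  1.8284321 ]
```

Section 5 is down. I'll lift straight up, then back off towards the robot.

Emit:
{"api": "carry_out", "payload": {
  "moves": [
    [[0, 0, 0], [0, 0, -2], 255],
    [[0, 0, 0], [0, 0, -6], 255],
    [[0, 0, 0], [0, 0, -9], 255],
    [[0, 0, 0], [3, 3, -11], 255],
    [[0, 0, 0], [6, 6, -11], 255],
    [[0, 0, 0], [8, 10, -11], 255],
    [[0, 0, 0], [10, 14, -11], 255],
    [[0, 0, 0], [12, 18, -11], 255],
    [[0, 0, 0], [14, 22, -11], 255],
    [[0, 0, 0], [14, 26, -11], 255]
  ]
}}

```text
time: 7.7
position: [0.429, 0.1741, 0.1783]
ee_rot: [-0.0, 0.028, 1.0, -0.0]
wrist_force: [1.7, 0.6, -0.7]
width: -0.0003
gripper_force: 0.0
```

Run:
```python
from h import *
s=manip.sense();print(s["position"],s["wrist_force"])
t=cams.camera("top");u=cams.camera("side")
a=cv2.resize(t["img"][150:250,220:420],(800,400),interpolation=cv2.INTER_CUBIC);cv2.imwrite("pics/t5.png",a)
crop(u,190,130,140,150,4,"pics/s5.png")
```

```text
[0.42897917 0.17411523 0.17831246] [ 1.72233717  0.63161592 -0.68546486]
```

View pics/t5.png

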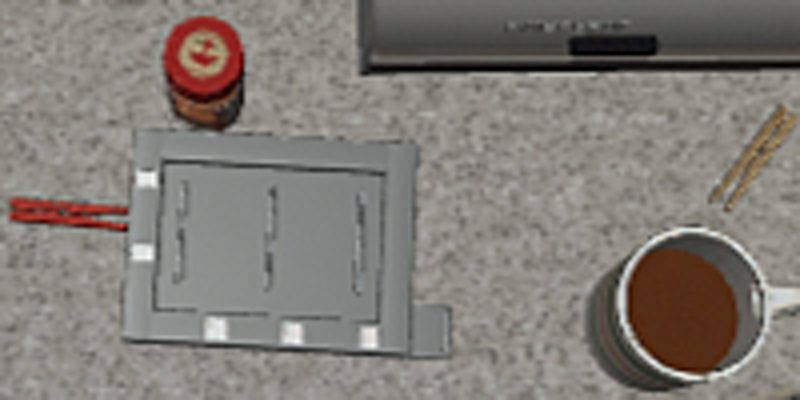

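View pics/s5.png

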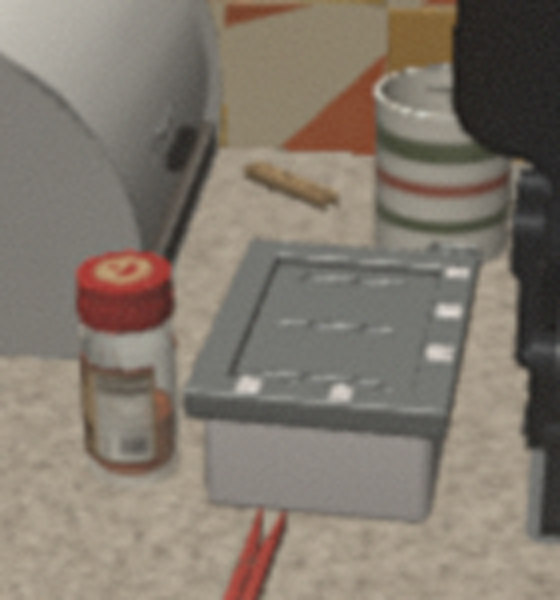

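In both views only the five small crests still show: top view (369,335), (291,332), (215,329), (142,252), (147,178). The ramps have sunk into the rim, nothing around the box has moved, and the hand is clear.

```bash
python3 -c "
from station import manip
print(manip.finish_job())"
```

```text
the job is handed in; nothing more can be done
None
```

I pressed all five strip sections down in order from the pull tab and handed the job in at about 8 s with the hand clear; the final pictures show the box, jar, mug and peg where they were, but the hand-in returned no verdict.

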